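# Weight the glue press with staggered slotted discs

### The arm

A 6-joint arm with a two-finger parallel gripper is mounted at the origin on the work surface. World frame = base frame: x ahead of the robot, y to its left, z up, the work surface at z = 0. Lengths are in m, angles in degrees, forces in N, time in s.
With the tool pointing down it reaches from about 0.275 to 0.825 m from the base axis. Payload 5.2 kg.
Tool frame: the origin (TCP) lies on the centre line of the jaws, within the pads' length; the fingertips stand 11 mm ahead of it and the grasp point (between the pads) lies 8 mm behind it; z points along the fingers, y is the direction in which the jaws open and shut (so a half turn about z gives the same grasp; the last joint's range is limited). The gripper opens to 93 mm and grips with 3 to 60 N. Pads are 15 mm wide; open, the fingers measure 128 mm over their backs; the gripper's body (75 mm by 188 mm) begins 65 mm behind the grasp point.
Start: joints at [-86.849, 14.817, 87.949, -0, 77.235, -11.62], TCP at [0.14, -0.532, 0.23] pointing down, gripper open.
Joint ranges: [-179.93, 179.93], [-52.35, 119.4], [10.71, 147.94], [-69.91, 249.91], [12.55, 155.21], [-178.61, 178.61]. Speed limits (degrees/s): [147.25, 147.25, 180, 180, 180, 180].

### API

Orientations are given as a 3x3 rotation matrix whose columns are the frame's x, y, z axes.
In Python, from plant import get_obs, cams, manip, spotter gives the robot as it stands. The module is installed in compiled form; this text tells all that it offers.
- The arm moves only by the tool jog_arm, never from a script. Its argument "deltas" is a list of rows, each a list of 7 numbers: the shift along the tool's x, y, z in mm, then the turn, a rotation vector about the tool's x, y, z in rad, then the opening in per cent of the stroke, from 0 (shut) to 100 (fully open). A call has 1 to 20 rows; each row is the pose to reach, as a shift and turn from the pose commanded when the call began, along the tool's axes at that moment; what a row does not reach only later rows make up. A row lasts 1/8 s, in which the tool goes at most 62.5 mm and 10.7 degrees, less where a joint would pass 70% of its speed; a pose out of reach is approached as far as the arm can. A call with a gripper value outside its range is refused whole. The fingers move at their own pace and stop on an object; the grip force is fixed at half the most. Time passes only in rows, so rows that repeat a pose let the fingers close. It gives the time, the measured TCP pose, the force and the opening at its end, in the units of the state.
- get_obs(): the state, without advancing time (a new reading comes with each control period).
- cams.grab_frame(name): name is "scene" or "top"; returns (picture, depth): 480x640x3 uint8, blue, green, red; 480x640 float32, m along the optical axis (not along the pixel's ray), 0 where there is no reading.
- cams.camera_info(name): a dict with "fx", "fy", "cx", "cy" (pixels), "D" ([k1, k2, p1, p2, k3] as OpenCV has them; the pictures are not rectified), "R" (3x3) and "t" (3): a world point X has camera coordinates R X + t. Camera axes: x right, y down, z forward; pixel columns grow to the right and rows downward; lengths in m; the calibration is good to about 2 mm. A picture is of the moment at which its call begins. camera_info takes no time and is no camera call.
- manip.finish_job(): hands the job in, once; it reports no verdict.
Trained networks look in the newest picture that a camera, given by its name, has taken for a name from the list of things; names that differ only in an ending like _2 or _b are one class to them, and where a whole thing is asked for, a point or a joint stands for the part that bears it (a point fixed in the world has none). Each returns a list of dicts, best first, with "p" (0 to 1); they miss things now and then, are a little off and sometimes report something else, mostly with a low value. They report only what shows in the picture. A call takes as long as a camera call.
- spotter.cut_out(thing, camera): "pixels" (480x640 bool, what is visible of it) and "pixel" ([column, row] in pixels, amid what is visible of it).
- spotter.spot_point(thing, camera): "pixel" ([column, row] in pixels: a listed point, or the origin of a listed thing).
The state is a dict: "time": time; "joint_positions": joint angles; "qvel": joint speeds; "tau": joint torques, N m; "tcp_pos": TCP position; "ee_rot": TCP orientation; "wrist_force": force on the tool from outside, world axes, zero at the start; "moment": the same for the moment, N m; "width": finger opening in m.
Only numpy, scipy, OpenCV 4.12 (cv2) and the standard library are available. Lean on these libraries where they do the work, as an engineer would, in place of code of your own. Each camera call takes 0.05 s, during which the arm holds its last target.

### The job

Slide the loose slotted disc onto the stem of the weight hanger, fully home and flat on the disc already there, with its slot facing the opposite way from that disc's slot so that neither can slide off. Then hang the loaded hanger by its collar in the fork of the press lever, stem at the back of the fork's slot, so that its weight pulls the lever down onto the glued joint, and let go. Keep the hanger upright, and leave the plain ring and the other things on the bench alone.

Things in the scene. Friction and masses are not known exactly. Their poses are not given: they have to be found in the camera images.
- stand: (all sizes in mm) fixed square board of pale wood, 100 x 100 x 12, with four low cleats (8 high, inner faces 31.5 from the centre) that keep the hanger's pan in place; origin at the centre of its underside, on the bench
- hanger: loose steel weight hanger, 0.15 kg, round about z; at the start it stands on the board, underside 12 above the bench. From its underside (origin) up: pan of diameter 58, 0 to 8; stem of diameter 6, 8 to 52; collar of diameter 30, 52 to 56; round head of diameter 20, 56 to 72, to be gripped. The collar is wider than the slots: a disc must enter sideways below it
- hanger_collar (a point): centre of the underside of the hanger's collar, on the stem axis, 52 above the hanger's underside
- hanger_seat (a point): point on the stem axis 20 above the hanger's underside: the top of the disc already on it, where the underside centre of the loose disc belongs
- low_disc: dark iron slotted disc already on the hanger's pan, same size as the loose one: diameter 58, thickness 12, 0.24 kg, slot 11 wide, from 5.5 behind its centre out through the rim. Origin at the centre of its underside; its x axis points along the slot to the open mouth
- low_disc_mouth (a point): middle of the slot's mouth in the rim of the disc on the hanger, 29 from its centre along x, at half thickness
- disc: the loose dark iron slotted disc, lying flat on the bench, the only loose one with a slot: diameter 58, thickness 12, 0.24 kg, slot 11 wide as in the other; origin at the centre of its underside, x axis along the slot to the open mouth. Grip it by the rim across the slot (along its y axis), so that the stem passes between the fingers
- disc_mouth (a point): middle of the slot's mouth in the loose disc's rim, 29 from its centre along x, at half thickness
- press: fixed lever press; origin on the bench right below the fork; its x axis points from the fork along the lever to the hinge posts (250 away, 158 high), so the fork opens to its -x. A base board 18 thick, 140 wide, runs from x = 60 to 330. A damped spring holds the lever up (tines sloping up to their tips by 0.05 rad); the hanger with both discs (about 0.63 kg) pulls it level, down on the joint, in about 0.5 s
- fork_seat (a point): where the stem belongs: midway between the tines, level with their flat tops, 7 before the slot's closed end; 142 above the bench with the lever up, 130 when down. Steel tines 9 wide, 6 thick, 12 apart; from 25 before this point their tips flare outward, ending 43 before it. The collar rests on the tines; the plate behind is flush, a wooden bar (same top) begins 50 behind
- plain_ring: bystander: dark iron ring without a slot, diameter 58, thickness 12, hole 15; it may lie in either of the two places where the loose disc can lie. Origin at the centre of its underside
- glue_bottle: bystander: white bottle, diameter 56, 150 tall; origin at the centre of its base
- offcut: bystander: pale wooden block 45 x 120 x 35; origin at the centre of its underside
- tie_plate: bystander: flat grey metal plate 40 x 75 x 4; origin at the centre of its underside

How it is judged (in metres and radians):
On the way, in this order (a step that is already met when the one before it is completed fails the run):
1. the loose disc lies on the hanger, its slot facing away from the slot below, the hanger still on its stand and the disc let go (distance between disc and hanger_seat below 0.009 m and x of disc_mouth in the frame of low_disc below -0.018 m and z of low_disc in the frame of hanger below 0.014 m and horizontal distance between low_disc and hanger_seat below 0.01 m and distance between hanger and stand below 0.03 m and contact force between the fingers and disc below 0.1 N), for 0.2 s.
2. the loaded hanger hangs in the fork and the lever is down (distance between disc and hanger_seat below 0.009 m and x of disc_mouth in the frame of low_disc below -0.018 m and z of low_disc in the frame of hanger below 0.014 m and horizontal distance between low_disc and hanger_seat below 0.01 m and distance between hanger_collar and fork_seat below 0.012 m and height (world z) of fork_seat below 0.1335 m and angle between hanger's own z axis and vertical below 0.15 rad), for 0.2 s.
At the end, for the whole second after the job is handed in: Hanger at rest in the fork: collar within 12 mm of fork_seat, tilt under 0.15 rad, fork_seat below 133.5 mm (lever down). Lower disc under 14 mm up and within 10 mm of the stem axis; added disc at rest, within 9 mm of hanger_seat, slot within 50 degrees of opposite to the lower one (all of step 2 and linear speed of each of hanger, disc below 0.05 m/s); the robot touches nothing.
It fails at once if the hanger is tipped by more than about 30 degrees (angle between hanger's own z axis and vertical above 0.5 rad).
It fails at once if a bystander is moved by more than 30 mm (distance of any of plain_ring, glue_bottle, offcut, tie_plate from where it was at the start of the episode above 0.03 m).
It also fails if it takes over 54 s, if anything falls off the work surface, if the arm or the gripper's body presses on something with over 40 N, if the wrist force passes 120 N, or if a joint passes its speed limit or range.

## Working session

There is one attempt and no reset: what is moved stays moved. The work goes in short steps, Python scripts to look and compute and a tool call to move; the robot and the scene stay as the last step left them, time stands still between calls to the robot, and variables do not carry over. Pictures are saved under pics/ and viewed, and the job is handed in when it is done.

Besides the shell and the picture viewer there is one more tool, called after "Emit:" as name(argument=value, ...) on one line, values as JSON. jog_arm: Moves the arm, as the interface text tells. Its arguments: {"type":"object","properties":{"deltas":{"type":"array"}},"required":["deltas"]}

```bash
mkdir -p pics; cat > h.py <<'E'
import numpy as np, cv2
from plant import get_obs, cams, manip, spotter
def grab(n,fn=None):
    p,d=cams.grab_frame(n)
    if fn: cv2.imwrite('pics/'+fn,p)
    return p,d
def K(n):
    c=cams.camera_info(n)
    return np.array([[c['fx'],0,c['cx']],[0,c['fy'],c['cy']],[0,0,1]]),np.array(c['D']),np.array(c['R']),np.array(c['t'])
def ray(n,px):
    k,D,R,t=K(n)
    u=cv2.undistortPoints(np.array(px,float).reshape(-1,1,2),k,D).reshape(-1,2)
    d=np.c_[u,np.ones(len(u))]
    return -R.T@t, d@R   # origin, dirs (scaled z=1)
def onz(n,px,z):
    o,d=ray(n,px); s=(z-o[2])/d[:,2]; return o+d*s[:,None]
def pts(n,mask,depth):
    r,c=np.nonzero(mask&(depth>0)); o,d=ray(n,np.c_[c,r]); return o+d*depth[r,c][:,None]
E
cat > a.py <<'E'
from h import *
np.set_printoptions(precision=4,suppress=True)
for n in ['top','scene']:
    p,d=grab(n,n+'0.png'); k,D,R,t=K(n); print(n,-R.T@t, R[2],k[0,0])
    for th in ['disc','disc_mouth','low_disc','low_disc_mouth','hanger','hanger_collar','fork_seat','press','plain_ring','stand','glue_bottle','offcut','tie_plate']:
        r=spotter.spot_point(th,n)
        print(th,[(np.round(x['pixel'],1),round(x['p'],2)) for x in r[:3]])
print(get_obs()['time'])
E
python3 a.py
```

```text
top [ 0.3659 -0.0045  1.1232] [ 0.158   0.0143 -0.9873] 475.9903098262802
disc [(array([437.3, 272.1]), 0.78), (array([431.7, 259.7]), 0.54)]
disc_mouth [(array([430.9, 255.9]), 0.63)]
low_disc [(array([327.3, 252.5]), 0.89)]
low_disc_mouth [(array([322.7, 246.5]), 0.54)]
hanger [(array([327.8, 253.5]), 0.46)]
hanger_collar [(array([330.4, 248.1]), 0.63), (array([327.6, 250.8]), 0.32)]
fork_seat [(array([220.3, 238.9]), 0.66)]
press [(array([232.7, 250.9]), 0.84), (array([428., 259.]), 0.31)]
plain_ring [(array([402.8, 192.2]), 0.9), (array([219.7, 237.5]), 0.33)]
stand [(array([327.2, 250.3]), 0.6)]
glue_bottle [(array([477. , 210.1]), 0.65)]
offcut [(array([165.2, 292.7]), 0.79)]
tie_plate [(array([259.4, 293.5]), 0.56), (array([324.6, 253.1]), 0.54)]
scene [1.0768 0.7796 0.8531] [-0.46   -0.6402 -0.6153] 564.2893101025877
disc [(array([269.3, 211. ]), 0.81)]
disc_mouth [(array([261.1, 218.1]), 0.54), (array([269., 210.]), 0.42)]
low_disc [(array([315.1, 269.1]), 0.75)]
low_disc_mouth [(array([307.6, 271.7]), 0.69)]
hanger [(array([315.4, 268.2]), 0.79)]
hanger_collar [(array([313.9, 245.8]), 0.65)]
fork_seat [(array([384.4, 284.8]), 0.61), (array([475.4, 353.3]), 0.22)]
press [(array([380. , 335.6]), 0.67)]
plain_ring [(array([218.5, 258.6]), 0.73), (array([379.5, 334. ]), 0.16)]
stand [(array([313. , 271.2]), 0.96), (array([220.6, 259.8]), 0.66), (array([394.6, 293.5]), 0.22)]
glue_bottle [(array([194.8, 215.4]), 0.7)]
offcut [(array([475.3, 352.6]), 0.6)]
tie_plate [(array([394.8, 290.3]), 0.8), (array([473.5, 355.9]), 0.24)]
1.4
```

View pics/top0.png

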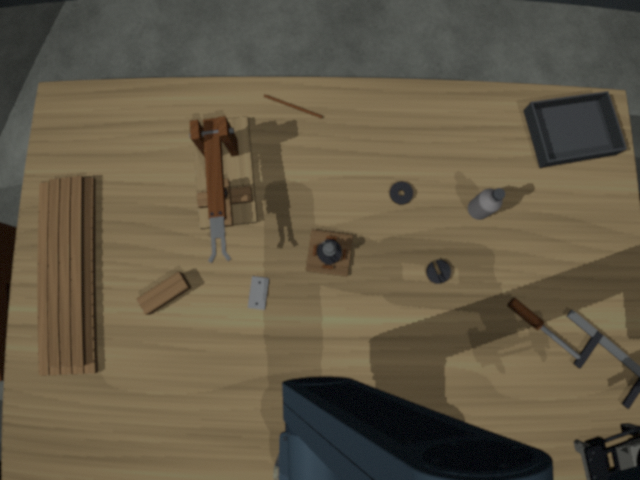

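View pics/scene0.png

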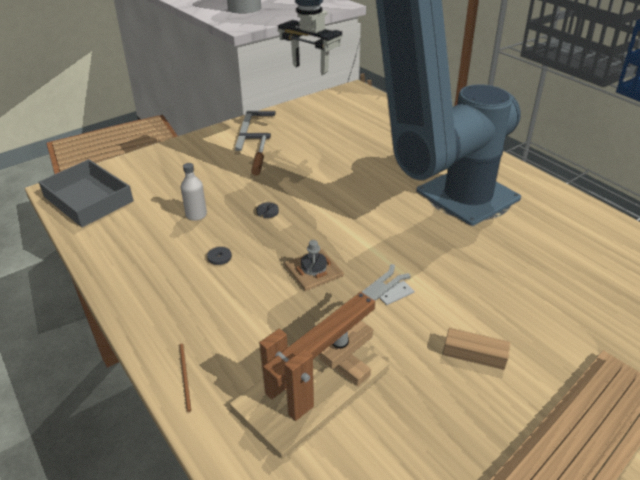

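Top: disc at (438,271) with its slot up-left or down-right, ring at (402,192), hanger at (329,251), and fork at (220,245) opening towards the robot. I'll zoom in on these.

```bash
cat > b.py <<'E'
from h import *
np.set_printoptions(precision=4,suppress=True)
T=cv2.imread('pics/top0.png');S=cv2.imread('pics/scene0.png')
def c(I,x,y,w=40): return cv2.resize(I[y-w:y+w,x-w:x+w],(390,290) if 0 else (290,290),interpolation=cv2.INTER_CUBIC)
out=np.vstack([np.hstack([c(T,437,271,25),c(T,329,251,25)]),np.hstack([c(S,268,210,25),c(S,314,262,25)])])
out=np.clip(out.astype(float)*1.8,0,255).astype(np.uint8)
cv2.imwrite('pics/z0.png',out)
out=np.hstack([c(T,220,240,35),c(S,385,285,35)]);cv2.imwrite('pics/z1.png',np.clip(out*1.3,0,255))
P=lambda n,px,z:print(n,px,z,onz(n,[px],z)[0])
P('top',(437.3,272.1),0);P('scene',(269.3,211),0)
P('top',(430.9,255.9),.006);P('scene',(261.1,218.1),.006)
P('top',(327.3,252.5),.02);P('scene',(315.1,269.1),.02)
P('top',(327.8,253.5),.012);P('scene',(315.4,268.2),.012)
P('top',(330.4,248.1),.064);P('scene',(313.9,245.8),.064)
P('top',(322.7,246.5),.026);P('scene',(307.6,271.7),.026)
P('top',(220.3,238.9),.142);P('scene',(384.4,284.8),.142)
P('top',(232.7,250.9),0);P('scene',(380,335.6),0)
P('top',(402.8,192.2),0);P('scene',(218.5,258.6),0)
P('top',(327.2,250.3),0);P('scene',(313,271.2),0)
P('top',(259.4,293.5),0);P('top',(165,292.7),0);P('top',(477,210),0)
E
python3 b.py
```

```text
top (437.3, 272.1) 0 [ 0.4757 -0.2626  0.    ]
scene (269.3, 211) 0 [ 0.4727 -0.2614  0.    ]
top (430.9, 255.9) 0.006 [ 0.5135 -0.2465  0.006 ]
scene (261.1, 218.1) 0.006 [ 0.5104 -0.2405  0.006 ]
top (327.3, 252.5) 0.02 [ 0.5157 -0.0004  0.02  ]
scene (315.1, 269.1) 0.02 [0.5262 0.0131 0.02  ]
top (327.8, 253.5) 0.012 [ 0.5144 -0.0016  0.012 ]
scene (315.4, 268.2) 0.012 [0.5185 0.0037 0.012 ]
top (330.4, 248.1) 0.064 [ 0.5198 -0.0073  0.064 ]
scene (313.9, 245.8) 0.064 [ 0.5111 -0.0109  0.064 ]
top (322.7, 246.5) 0.026 [0.5288 0.0106 0.026 ]
scene (307.6, 271.7) 0.026 [0.5484 0.0156 0.026 ]
top (220.3, 238.9) 0.142 [0.5241 0.225  0.142 ]
scene (384.4, 284.8) 0.142 [0.5312 0.2377 0.142 ]
top (232.7, 250.9) 0 [0.5183 0.2265 0.    ]
scene (380, 335.6) 0 [0.5288 0.2356 0.    ]
top (402.8, 192.2) 0 [ 0.6697 -0.1818  0.    ]
scene (218.5, 258.6) 0 [ 0.6718 -0.1722  0.    ]
top (327.2, 250.3) 0 [0.5237 0.     0.    ]
scene (313, 271.2) 0 [ 0.521  -0.0024  0.    ]
top (259.4, 293.5) 0 [0.4179 0.1583 0.    ]
top (165, 292.7) 0 [0.4143 0.3864 0.    ]
top (477, 210) 0 [ 0.6289 -0.3639  0.    ][ WARN:0@0.475] global loadsave.cpp:1063 imwrite_ Unsupported depth image for selected encoder is fallbacked to CV_8U.
```

```bash
cat > c.py <<'E'
from h import *
np.set_printoptions(precision=4,suppress=True)
for n in ['top','scene']:
    p,d=grab(n)
    for th in ['disc','low_disc','hanger','press','stand']:
        r=spotter.cut_out(th,n)
        for x in r[:1]:
            m=x['pixels']; q=pts(n,m,d); np.savez(f'm_{n}_{th}.npz',m=m,d=d)
            print(n,th,round(x['p'],2),m.sum(),x['pixel'],'med',np.median(q,0),'pct',np.percentile(q,3,0),np.percentile(q,97,0))
E
python3 c.py
```

```text
top disc 0.65 457 [439.4, 271.3] med [ 0.4748 -0.2657  0.0122] pct [ 0.4513 -0.2898  0.0016] [ 0.5004 -0.2355  0.016 ]
top low_disc 0.6 365 [327.7, 257.9] med [ 0.5108 -0.0062  0.0324] pct [ 0.49   -0.0298  0.0205] [0.5432 0.0214 0.0664]
top hanger 0.5 159 [326.6, 248.0] med [ 0.5153 -0.0031  0.0699] pct [ 0.504  -0.0176  0.0195] [0.5378 0.0101 0.0867]
top press 0.74 6702 [223.7, 174.7] med [0.6882 0.2347 0.0494] pct [0.5197 0.1835 0.0146] [0.8263 0.3159 0.1585]
top stand 0.9 1327 [323.6, 265.3] med [ 0.5122 -0.0027  0.0127] pct [ 0.4672 -0.0533  0.0072] [0.5661 0.0444 0.0218]
scene disc 0.77 262 [270.1, 207.8] med [ 0.4794 -0.2592  0.0116] pct [ 0.454  -0.2832  0.0021] [ 0.5049 -0.2325  0.0153]
scene low_disc 0.7 350 [314.3, 264.8] med [0.5222 0.0021 0.0315] pct [ 0.4952 -0.0289  0.0205] [0.5463 0.0245 0.0348]
scene hanger 0.69 234 [312.7, 250.1] med [0.5224 0.0006 0.0674] pct [ 0.5064 -0.019   0.0143] [0.5416 0.0152 0.0854]
scene press 0.97 13620 [311.8, 374.4] med [0.7367 0.2679 0.0402] pct [0.5471 0.2183 0.0093] [0.842  0.3321 0.1563]
scene stand 0.79 916 [312.2, 274.1] med [0.539  0.0221 0.0121] pct [ 0.4727 -0.0495  0.0032] [0.5709 0.0483 0.0202]
```

View pics/z0.png

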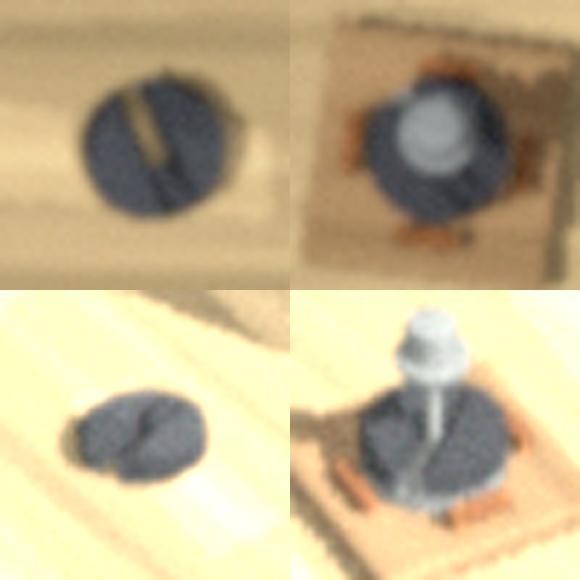

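View pics/z1.png

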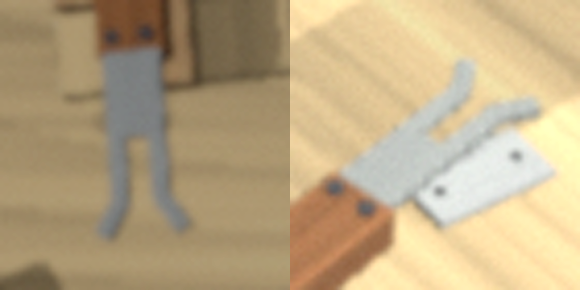

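```bash
cat > d.py <<'E'
from h import *
from scipy.optimize import least_squares
np.set_printoptions(precision=4,suppress=True)
def proj(n,X):
    k,D,R,t=K(n); return cv2.projectPoints(np.array(X,float),cv2.Rodrigues(R)[0],t,k,D)[0].reshape(-1,2)
def sil(n,c,parts):
    m=np.zeros((480*4,640*4),np.uint8); a=np.linspace(0,2*np.pi,60)
    for r,z0,z1 in parts:
        X=np.vstack([np.c_[c[0]+r*np.cos(a),c[1]+r*np.sin(a),0*a+z] for z in (z0,z1)])
        h=cv2.convexHull(((proj(n,X)+.5)*4).astype(np.float32)).astype(np.int32); cv2.fillConvexPoly(m,h,255)
    return cv2.resize(m,(640,480),interpolation=cv2.INTER_AREA)/255.
def cen(m):
    r,c=np.nonzero(m>0.01); w=m[r,c]; return np.array([(c*w).sum(),(r*w).sum()])/w.sum()
def bgr(n): return cv2.imread(f'pics/{n}0.png').astype(int)
I={n:bgr(n) for n in('top','scene')}
def win(n,px,w):
    m=np.zeros((480,640),bool); m[px[1]-w:px[1]+w,px[0]-w:px[0]+w]=1; return m
def dark(n,px,w):
    i=I[n]; m=(i[...,0]>=i[...,2]-4)&win(n,px,w)
    m=m.astype(np.uint8); m=cv2.morphologyEx(m,cv2.MORPH_OPEN,np.ones((2,2),np.uint8))
    k,l,s,_=cv2.connectedComponentsWithStats(m); m=(l==1+np.argmax(s[1:,4])).astype(np.uint8)
    h=cv2.convexHull(np.argwhere(m)[:,::-1].astype(np.int32)); cv2.fillConvexPoly(m,h,1); return m.astype(float)
def fit(obs,parts,c0):
    f=lambda c,n: cen(sil(n,c,parts))-obs[n]
    out={}
    for n in obs: out[n]=least_squares(f,c0,args=(n,),diff_step=1e-2).x
    return out
if __name__=='__main__':
    od={}
    for n,px in(('top',(437,271)),('scene',(268,210))):
        m=dark(n,px,20); od[n]=cen(m); print('disc',n,m.sum(),od[n], sil(n,(.475,-.262),[(.029,0,.012)]).sum())
    print(fit(od,[(.029,0,.012)],[.475,-.262]))
    od={}
    for n,px in(('top',(402,192)),('scene',(219,256))):
        m=dark(n,px,20); od[n]=cen(m); print('ring',n,m.sum(),od[n])
    print(fit(od,[(.029,0,.012)],[.67,-.18]))
    parts=[(.029,.012,.032),(.015,.064,.068),(.01,.068,.084)]
    od={}
    for n,px,w in(('top',(329,251),18),('scene',(314,258),24)):
        m=dark(n,px,w); od[n]=cen(m); print('hanger',n,m.sum(),od[n]); cv2.imwrite(f'pics/mk_{n}.png',m*255)
        print(sil(n,(.518,0),parts).sum())
    print(fit(od,parts,[.518,0.]))
    # head only via brightness? low disc mouth
    for n,px in (('top',(323.8,242.4)),('scene',(309.7,272.3))): print('lowmouth',onz(n,[px],.032))
    # fork: edges
    for n,px in (('top',(220,244)),('scene',(385,285))):
        pass
    o=get_obs(); print(o['ee_rot'],o['time'],o['joint_positions'],o['width'],o['tcp_pos'])
E
python3 d.py
```

```text
disc top 413.0 [439.3245 272.2228] 506.19607843137254
disc scene 239.0 [268.1967 210.7741] 318.02745098039213
{'top': array([ 0.4749, -0.266 ]), 'scene': array([ 0.4785, -0.2569])}
ring top 369.0 [402.0352 193.4715]
ring scene 300.0 [219.9533 256.4267]
{'top': array([ 0.6648, -0.1789]), 'scene': array([ 0.6679, -0.1707])}
hanger top 434.0 [330.1866 252.3295]
518.0627450980393
hanger scene 584.0 [314.0925 260.2654]
665.7529411764707
{'top': array([0.5157, 0.    ]), 'scene': array([0.5187, 0.    ])}
lowmouth [[0.5376 0.0081 0.032 ]]
lowmouth [[0.5497 0.0255 0.032 ]]
[[ 0.967   0.2549 -0.    ]
 [ 0.2549 -0.967   0.0001]
 [-0.     -0.0001 -1.    ]] 2.0 [-86.8498  14.8173  87.9511  -0.0009  77.2346 -11.6189] 0.09326678297041906 [ 0.1402 -0.5318  0.2296][ WARN:0@1.762] global loadsave.cpp:1063 imwrite_ Unsupported depth image for selected encoder is fallbacked to CV_8U.
```

```bash
cat > e.py <<'E'
from h import *
T=cv2.imread('pics/top0.png');S=cv2.imread('pics/scene0.png')
def c(I,x,y,w,g):
    o=cv2.resize(I[y-w:y+w,x-w:x+w],(400,400),interpolation=cv2.INTER_CUBIC); o=np.clip(o.astype(float)*g,0,255).astype(np.uint8)
    return o
out=np.hstack([c(T,220,240,25,1.6),c(S,385,285,25,1.0)]);cv2.imwrite('pics/z2.png',out)
out=np.hstack([c(T,329,251,15,2.5),c(S,314,262,20,1.7)]);cv2.imwrite('pics/z3.png',out)
E
python3 e.py
```

```text
(no output)
```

View pics/z2.png

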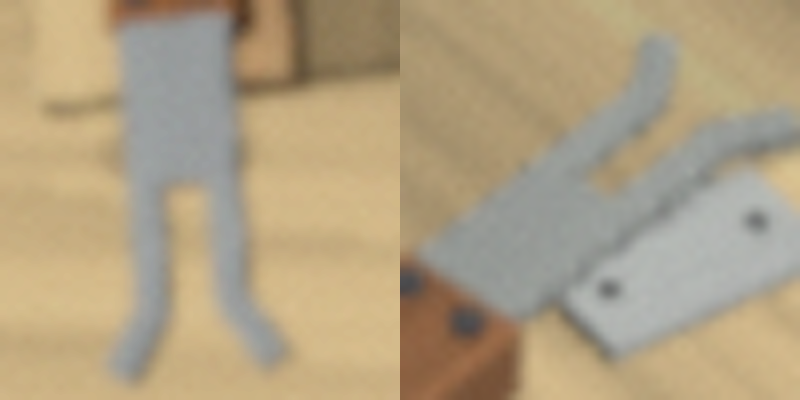

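View pics/z3.png

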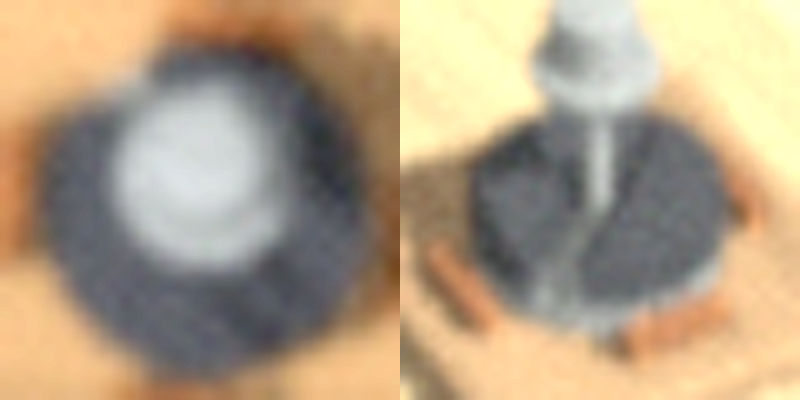

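```bash
cat > f.py <<'E'
from d import *
from scipy.optimize import minimize
def chroma(i):
    i=i.astype(float); return (i[...,2]-i[...,0])/(i.sum(-1)+20)
def corrfit(img,n,parts,c0,w,ctr):
    ch=chroma(img); ctr=np.round(ctr).astype(int)
    sl=(slice(ctr[1]-w,ctr[1]+w),slice(ctr[0]-w,ctr[0]+w))
    def f(c):
        s=sil(n,c,parts)[sl].ravel(); return np.corrcoef(s,ch[sl].ravel())[0,1]
    r=minimize(f,c0,method='Nelder-Mead',options=dict(initial_simplex=np.array(c0)+np.array([[0,0],[.006,0],[0,.006]]),xatol=2e-4,fatol=1e-5))
    return r.x,r.fun
if __name__=='__main__':
    for nm,parts,c0,w in (('disc',[(.029,0,.012)],(.476,-.262),20),('ring',[(.029,0,.012)],(.667,-.176),20),('hang',[(.029,.012,.032),(.003,.032,.064),(.015,.064,.068),(.01,.068,.084)],(.517,.0),24),('headonly',[(.015,.064,.068),(.01,.068,.084)],(.517,.0),6)):
        for n in I:
            z=np.mean([parts[0][1],parts[-1][2]]); ctr=proj(n,[(*c0,z)])[0]
            if nm=='headonly': continue
            print(nm,n,*corrfit(I[n],n,parts,c0,w,ctr))
E
python3 f.py
```

```text
disc top [ 0.4768 -0.2636] -0.8737980336665695
disc scene [ 0.4782 -0.2635] -0.9435710879541159
ring top [ 0.6676 -0.1768] -0.888865544108165
ring scene [ 0.6682 -0.1774] -0.9255755491258606
hang top [ 0.5177 -0.0046] -0.9081599393823664
hang scene [ 0.5181 -0.0047] -0.9188026527828062
```

```bash
cat > g.py <<'E'
from f import *
def fsil(n,x,y,th,fl,slope=.05,z0=.142):
    u=np.array([np.cos(th),np.sin(th)]);v=np.array([-u[1],u[0]])
    m=np.zeros((1920,2560),np.uint8)
    def quad(q):
        X=[]
        for s,l in q:
            for dz in(0,-.006):
                p=np.array([x,y])+u*s+v*l; X.append((*p,z0-slope*s+dz))
        h=cv2.convexHull(((proj(n,X)+.5)*4).astype(np.float32)).astype(np.int32); cv2.fillConvexPoly(m,h,255)
    for g in(1,-1):
        quad([(-.025,.006*g),(-.025,.015*g),(.007,.006*g),(.007,.015*g)])
        quad([(-.025,.006*g),(-.025,.015*g),(-.043,(.006+fl)*g),(-.043,(.015+fl)*g)])
    quad([(.007,-.015),(.007,.015),(.05,-.015),(.05,.015)])
    return cv2.resize(m,(640,480),interpolation=cv2.INTER_AREA)/255.
def forkfit(img,n,p0,z0=.142,slope=.05):
    ch=chroma(img); c=np.round(proj(n,[(p0[0],p0[1],z0)])[0]).astype(int)
    M=np.zeros((480,640),bool); M[c[1]-32:c[1]+25,c[0]-25:c[0]+30]=1
    if n=='scene': # drop tie plate: right-below
        mm=np.zeros((480,640),np.uint8); cv2.fillConvexPoly(mm,np.int32([[379,299],[405,282],[414,291],[388,305]]),1); M&=~cv2.dilate(mm,np.ones((3,3))).astype(bool)
    f=lambda p:np.corrcoef(fsil(n,*p,slope,z0)[M],ch[M])[0,1]
    s=np.array(p0)+np.vstack([np.zeros(4),np.diag([.005,.005,.06,.004])])
    r=minimize(f,p0,method='Nelder-Mead',options=dict(initial_simplex=s,xatol=2e-4,fatol=1e-5,maxiter=300)); return r.x,r.fun
def ssil(n,c,th,zb):
    m=sil(n,c,[(.029,zb,zb+.012)]); u=np.array([np.cos(th),np.sin(th)]);v=np.array([-u[1],u[0]])
    q=[(*(c+u*s+v*l),zb+.012) for s,l in((-.0055,-.0055),(.03,-.0055),(.03,.0055),(-.0055,.0055))]
    k=np.zeros((1920,2560),np.uint8); cv2.fillConvexPoly(k,((proj(n,q)+.5)*4).astype(np.int32),255)
    return m,cv2.resize(k,(640,480),interpolation=cv2.INTER_AREA)/255.
def slotscan(img,n,c,zb,name):
    g=img.sum(-1).astype(float); best=[]
    for a in range(0,360,10):
        m,k=ssil(n,np.array(c),np.radians(a),zb); M=cv2.erode((m>.99).astype(np.uint8),np.ones((3,3)))>0
        best.append((np.corrcoef(k[M],g[M])[0,1],np.corrcoef(k[M],chroma(img)[M])[0,1]))
    b=np.array(best); print(name,n,'bright',[(10*i,round(b[i,0],2)) for i in np.argsort(-b[:,0])[:4]],'chroma',[(10*i,round(b[i,1],2)) for i in np.argsort(-b[:,1])[:4]])
if __name__=='__main__':
    for n in I: print('fork',n,*forkfit(I[n],n,(.525,.23,0.05,.008)))
    for n in I: slotscan(I[n],n,(.4775,-.2635),0,'disc')
    slotscan(I['scene'],'scene',(.518,-.0047),.02,'low')
    o=proj('top',[(.518,-.0047,.032)]);print(o)
    for n,px,z in (('top',(323.75,242.75),.026),('scene',(310,271),.026)):
        q=onz(n,[px],z)[0][:2]-[.518,-.0047]; print(q,np.degrees(np.arctan2(q[1],q[0])))
E
python3 g.py
```

```text
fork top [0.5213 0.2308 0.1358 0.0088] -0.8556542190125846
fork scene [0.5188 0.2309 0.1443 0.0106] -0.8797133284773884
disc top bright [(np.int64(30), np.float64(0.54)), (np.int64(40), np.float64(0.48)), (np.int64(20), np.float64(0.45)), (np.int64(50), np.float64(0.36))] chroma [(np.int64(30), np.float64(0.91)), (np.int64(40), np.float64(0.83)), (np.int64(20), np.float64(0.83)), (np.int64(50), np.float64(0.64))]
disc scene bright [(np.int64(120), np.float64(-0.0)), (np.int64(110), np.float64(-0.01)), (np.int64(130), np.float64(-0.02)), (np.int64(140), np.float64(-0.03))] chroma [(np.int64(220), np.float64(0.11)), (np.int64(240), np.float64(0.11)), (np.int64(230), np.float64(0.1)), (np.int64(210), np.float64(0.07))]
low scene bright [(np.int64(230), np.float64(0.65)), (np.int64(240), np.float64(0.62)), (np.int64(220), np.float64(0.6)), (np.int64(250), np.float64(0.49))] chroma [(np.int64(230), np.float64(0.35)), (np.int64(240), np.float64(0.34)), (np.int64(40), np.float64(0.32)), (np.int64(220), np.float64(0.32))]
[[329.176  250.8444]]
[0.0197 0.013 ] 33.37779827898017
[0.0248 0.0216] 41.01281274683934
```

```bash
cat > mv.py <<'E'
import sys,numpy as np
from plant import get_obs
o=get_obs();R=np.array(o['ee_rot']);p=np.array(o['tcp_pos'])
psi=np.degrees(np.arctan2(R[1,0],R[0,0]));print('t',o['time'],'tcp',p.round(4),'psi',psi.round(2),'tilt',np.degrees(np.arccos(-R[2,2])).round(2),'w',round(o['width'],4),'F',np.round(o['wrist_force'],1),'j',np.round(o['joint_positions'],1))
for a in sys.argv[1:]:
    x,y,z,q=map(float,a.split(',')); d=R.T@(np.array([x,y,z])-p)
    print(a,'->',(d*1000).round(1),'rz',round(-np.radians((q-psi+180)%360-180),4))
E
python3 mv.py .4775,-.2635,.1,30 .4775,-.2635,.0135,30
```

```text
t 2.0 tcp [ 0.1402 -0.5318  0.2296] psi 14.77 tilt 0.0 w 0.0933 F [-0.9  0.2  0. ] j [-86.8  14.8  88.   -0.   77.2 -11.6]
.4775,-.2635,.1,30 -> [ 394.5 -173.5  129.6] rz -0.2658
.4775,-.2635,.0135,30 -> [ 394.5 -173.5  216.1] rz -0.2658
```

Emit:
jog_arm(deltas=[[394.5, -173.5, 80, 0, 0, -0.266, 100], [394.5, -173.5, 80, 0, 0, -0.266, 100], [394.5, -173.5, 80, 0, 0, -0.266, 100], [394.5, -173.5, 80, 0, 0, -0.266, 100], [394.5, -173.5, 80, 0, 0, -0.266, 100], [394.5, -173.5, 80, 0, 0, -0.266, 100], [394.5, -173.5, 80, 0, 0, -0.266, 100], [394.5, -173.5, 110, 0, 0, -0.266, 100], [394.5, -173.5, 150, 0, 0, -0.266, 100], [394.5, -173.5, 150, 0, 0, -0.266, 100]])

```text
time: 3.25
tcp_pos: [0.4757, -0.2616, 0.0771]
ee_rot: [[0.866, 0.501, -0.005], [0.501, -0.866, 0.004], [-0.002, -0.006, -1.0]]
wrist_force: [-0.5, 0.7, 0.1]
width: 0.0932
```

```bash
python3 mv.py .4775,-.2635,.0135,30; python3 -c "
from h import *
a,_=grab('top','t1.png');b,_=grab('scene','s1.png')
c=lambda I,x,y:cv2.resize(I[y-30:y+30,x-30:x+30],(400,400),interpolation=cv2.INTER_CUBIC)
cv2.imwrite('pics/z4.png',np.hstack([c(a,437,271),c(b,268,210)]))"
```

```text
t 3.25 tcp [ 0.4757 -0.2616  0.0771] psi 30.05 tilt 0.39 w 0.0932 F [-0.5  0.7  0.1] j [-40.6  22.9  99.8  -0.   57.6  19.4]
.4775,-.2635,.0135,30 -> [ 0.7  2.9 63.5] rz 0.0008
```

View pics/z4.png

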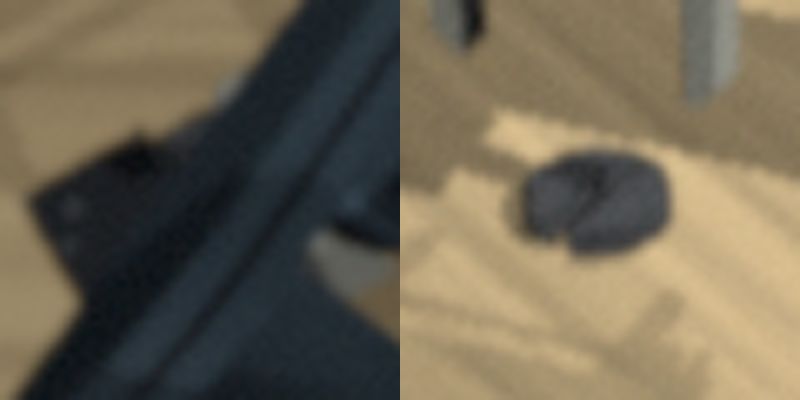

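The open fingers straddle the disc (scene, zoomed at about (600,200)) and the slot faces lower-left in that view, which agrees with the 30° mouth direction. Going down to grip.

Emit:
jog_arm(deltas=[[0, 0, 30, 0, 0, 0, 100], [0, 0, 55, 0, 0, 0, 100], [0, 0, 66, 0, 0, 0, 100], [0, 0, 66, 0, 0, 0, 100], [0, 0, 66, 0, 0, 0, 45], [0, 0, 66, 0, 0, 0, 45], [0, 0, 66, 0, 0, 0, 45], [0, 0, 66, 0, 0, 0, 45], [0, 0, 66, 0, 0, 0, 45]])

```text
time: 4.47
tcp_pos: [0.4773, -0.2631, 0.0139]
ee_rot: [[0.866, 0.5, -0.0], [0.5, -0.866, 0.001], [-0.0, -0.001, -1.0]]
wrist_force: [-1.9, 2.2, 4.9]
width: 0.0587
```

```bash
python3 mv.py .4775,-.2635,.14,30 .59,.037,.14,120 
```

```text
t 4.475 tcp [ 0.4773 -0.2631  0.0139] psi 30.01 tilt 0.04 w 0.0587 F [-1.9  2.2  4.9] j [-40.6  28.  102.8   0.   49.2  19.4]
.4775,-.2635,.14,30 -> [  -0.     0.4 -126.1] rz 0.0002
.59,.037,.14,120 -> [ 247.7 -203.5 -125.9] rz -1.5706
```

Emit:
jog_arm(deltas=[[0, 0, 0, 0, 0, 0, 40], [0, 0, 0, 0, 0, 0, 40], [0, 0, -30, 0, 0, 0, 40], [0, 0, -80, 0, 0, 0, 40], [20, -15, -126, 0, 0, -0.1, 40], [50, -40, -126, 0, 0, -0.28, 40], [85, -70, -126, 0, 0, -0.46, 40], [120, -100, -126, 0, 0, -0.64, 40], [155, -128, -126, 0, 0, -0.82, 40], [190, -155, -126, 0, 0, -1.0, 40], [220, -180, -126, 0, 0, -1.18, 40], [240, -197, -126, 0, 0, -1.36, 40], [248, -203, -126, 0, 0, -1.5, 40], [248, -203, -126, 0, 0, -1.57, 40]])

```text
time: 6.22
tcp_pos: [0.5906, 0.0375, 0.1387]
ee_rot: [[-0.504, 0.864, -0.001], [0.864, 0.504, 0.0], [0.001, -0.001, -1.0]]
wrist_force: [-0.2, -0.4, -2.2]
width: 0.0588
```

```bash
python3 mv.py .59,.037,.14,210; python3 -c "
from h import *
b,_=grab('scene','s2.png')"
```

```text
t 6.225 tcp [0.5906 0.0375 0.1387] psi 120.24 tilt 0.06 w 0.0588 F [-0.2 -0.4 -2.2] j [ -7.2  23.3  89.2   0.   67.6 -37.4]
.59,.037,.14,210 -> [-0.1 -0.8 -1.3] rz -1.5666
```

View pics/s2.png

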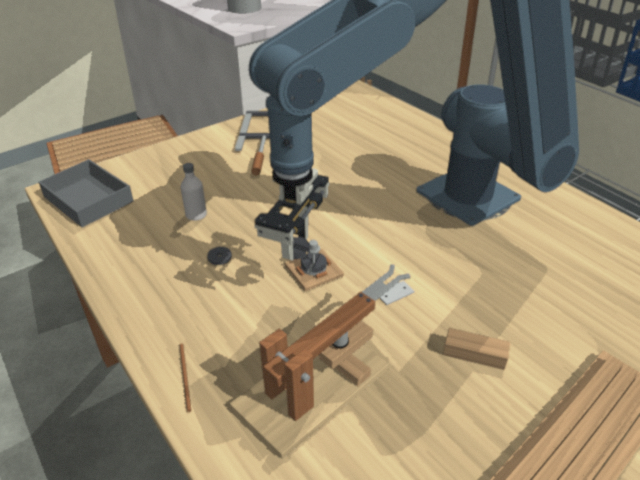

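Emit:
jog_arm(deltas=[[0, 0, 0, 0, 0, -0.17, 40], [0, 0, 0, 0, 0, -0.34, 40], [0, 0, 0, 0, 0, -0.51, 40], [0, 0, 0, 0, 0, -0.68, 40], [0, 0, 0, 0, 0, -0.85, 40], [0, 0, 0, 0, 0, -1.02, 40], [0, 0, 0, 0, 0, -1.19, 40], [0, 0, 0, 0, 0, -1.36, 40], [0, 0, 0, 0, 0, -1.5, 40], [0, 0, 0, 0, 0, -1.57, 40], [0, 0, 0, 0, 0, -1.57, 40], [0, 0, 0, 0, 0, -1.57, 40]])

```text
time: 7.78
tcp_pos: [0.5905, 0.0362, 0.1393]
ee_rot: [[-0.868, -0.497, -0.001], [-0.497, 0.868, 0.0], [0.0, 0.0, -1.0]]
wrist_force: [-0.2, -0.0, -1.9]
width: 0.0594
```

```bash
cat > v.py <<'E'
import sys
from g import *
tag=sys.argv[1]; c=list(map(int,sys.argv[2:6])); w=int(sys.argv[6])
o=get_obs()
a,_=grab('top',f'top{tag}.png'); b,_=grab('scene',f'scene{tag}.png')
cr=lambda I,x,y:np.clip(cv2.resize(I[y-w:y+w,x-w:x+w],(400,400),interpolation=cv2.INTER_CUBIC).astype(float)*1.5,0,255).astype(np.uint8)
cv2.imwrite(f'pics/v{tag}.png',np.hstack([cr(a,*c[:2]),cr(b,*c[2:])]))
E
python3 mv.py .583,.0328,.14,210; python3 v.py 3 325 240 305 245 35
```

```text
t 7.775 tcp [0.5905 0.0362 0.1393] psi -150.2 tilt 0.03 w 0.0594 F [-0.2 -0.  -1.9] j [  -7.3   23.2   89.2   -0.    67.7 -127.1]
.583,.0328,.14,210 -> [ 8.2  0.8 -0.7] rz -0.0034
```

View pics/v3.png

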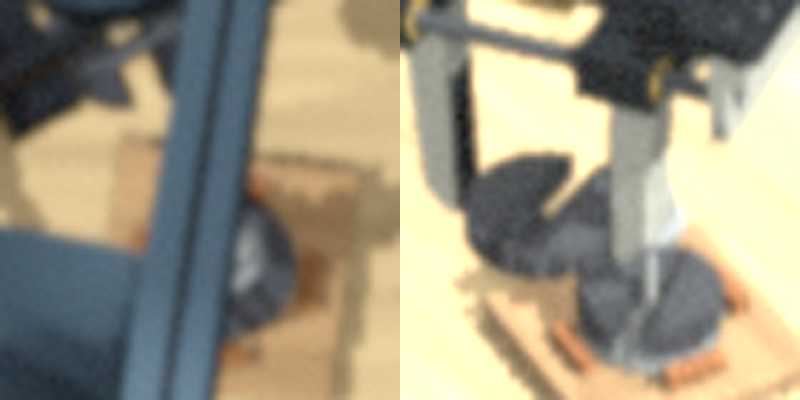

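```bash
cat > ov.py <<'E'
from g import *
def over(n,img,x,y,zb,ang,ctr,w,s=8,col=(0,0,255)):
    big=cv2.resize(img,None,fx=s,fy=s,interpolation=cv2.INTER_CUBIC); big=np.clip(big*1.5,0,255).astype(np.uint8)
    a=np.linspace(0,2*np.pi,80)
    P=lambda X:((proj(n,X)+.5)*s-.5).astype(np.int32)
    for z in(zb,zb+.012): cv2.polylines(big,[P(np.c_[x+.029*np.cos(a),y+.029*np.sin(a),0*a+z])],True,col,1)
    u=np.array([np.cos(np.radians(ang)),np.sin(np.radians(ang))]);v=np.array([-u[1],u[0]])
    q=[(*(np.array([x,y])+u*k+v*l),zb+.012) for k,l in((.028,-.0055),(-.0055,-.0055),(-.0055,.0055),(.028,.0055))]
    cv2.polylines(big,[P(q)],False,(0,255,0),1)
    cx,cy=ctr; return big[(cy-w)*s:(cy+w)*s,(cx-w)*s:(cx+w)*s]
if __name__=='__main__':
    i=cv2.imread('pics/scene3.png')
    cv2.imwrite('pics/ov3.png',np.vstack([np.hstack([over('scene',i,.5905,.0362,.1255,210,(303,245),25),over('scene',i,.518,-.0047,.02,37,(312,255),25)])]))
E
python3 ov.py
```

```text
(no output)
```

View pics/ov3.png

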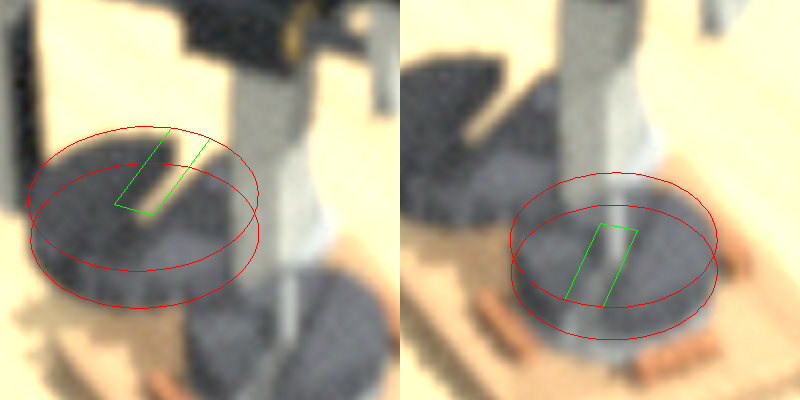

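```bash
cat > k.py <<'E'
from g import *
parts_d=[(.029,.012,.032)]; parts_h=[(.015,.064,.068),(.01,.068,.084)]
# two-stage: low disc pose & hanger pose free
for n in I:
    g=chroma(I[n]); ctr=np.round(proj(n,[(.518,-.0047,.045)])[0]).astype(int);w=24
    sl=(slice(ctr[1]-w,ctr[1]+w),slice(ctr[0]-w,ctr[0]+w))
    def f(p):
        s=np.maximum(sil(n,p[:2],parts_d),sil(n,p[2:],parts_h+[(.003,.032,.064)]))[sl].ravel(); return np.corrcoef(s,g[sl].ravel())[0,1]
    p0=np.array([.518,-.0047]*2); r=minimize(f,p0,method='Nelder-Mead',options=dict(initial_simplex=p0+np.vstack([np.zeros(4),.005*np.eye(4)]),xatol=2e-4,fatol=1e-6,maxiter=300))
    print(n,'disc',r.x[:2],'hanger',r.x[2:],r.fun)
# head only, scene: brightness vs dark disc in top
n='top'; i=I[n].sum(-1).astype(float); c=proj(n,[(.518,-.0047,.08)])[0].round().astype(int)
def f(c_):
    w=8; sl=(slice(c[1]-w,c[1]+w),slice(c[0]-w,c[0]+w))
    M=(sil(n,(.518,-.0047),[(.027,.03,.032)])>.9)[sl]
    return -np.corrcoef(sil(n,c_,parts_h)[sl][M],i[sl][M])[0,1]
r=minimize(f,[.518,-.0047],method='Nelder-Mead',options=dict(initial_simplex=np.array([[.518,-.0047],[.523,-.0047],[.518,.0]]),xatol=2e-4)); print('head top bright',r.x,r.fun)
# held disc
i=cv2.imread('pics/scene3.png').astype(int); g=chroma(i)
M=np.zeros((480,640),bool); M[228:268,288:308]=1
for zb in(.1255,):
  for dx in (0,):
    def f(p):
        m,k=ssil('scene',p[:2],np.radians(p[2]*100),zb); s=m-k*.8*(m>0); s=np.clip(s,0,1); return np.corrcoef(s[M],g[M])[0,1]
    p0=np.array([.5905,.0362,2.1]); r=minimize(f,p0,method='Nelder-Mead',options=dict(initial_simplex=p0+np.vstack([np.zeros(3),np.diag([.005,.005,.1])]),xatol=2e-4)); print('held',r.x,r.fun,f(p0))
E
python3 k.py; python3 - <<'E'
import sys; sys.path.insert(0,'.')
import os; os.chdir('.')
from h import *
d=grab('scene')[1]
# depth on held disc top & low disc
for nm,(x,y) in dict(heldL=(297,248),held=(303,252),heldM=(300,245)).items():
    print(nm,pts('scene',np.eye(1,dtype=bool) if 0 else (np.add.outer(abs(np.arange(480)-y),abs(np.arange(640)-x))<3),d).mean(0))
E
```

```text
top disc [ 0.5177 -0.0045] hanger [ 0.5216 -0.0024] -0.9101000874364205
scene disc [ 0.5177 -0.0061] hanger [ 0.5195 -0.0022] -0.923102198796413
head top bright [ 0.5178 -0.0027] -0.8718258618145887
held [0.5882 0.0409 2.1158] -0.7744996182164195 -0.6916017940899784
heldL [0.59516511 0.04828764 0.13790964]
held [0.59129269 0.06348229 0.13558967]
heldM [0.58431352 0.04327094 0.1370818 ]
```

```bash
python3 mv.py .584,.0347,.0558,210 .558,.0197,.0558,210 .519,-.0028,.0558,210
```

```text
t 7.925 tcp [0.5907 0.0363 0.1395] psi -150.14 tilt 0.01 w 0.0585 F [ 0.1 -0.1 -2.4] j [  -7.3   23.2   89.2   -0.    67.7 -127.1]
.584,.0347,.0558,210 -> [ 6.5  1.9 83.7] rz -0.0024
.558,.0197,.0558,210 -> [36.6  1.9 83.7] rz -0.0024
.519,-.0028,.0558,210 -> [81.6  1.8 83.8] rz -0.0024
```

Emit:
jog_arm(deltas=[[6.5, 1.9, 30, 0, 0, -0.002, 40], [6.5, 1.9, 60, 0, 0, -0.002, 40], [6.5, 1.9, 83.7, 0, 0, -0.002, 40], [6.5, 1.9, 83.7, 0, 0, -0.002, 40], [16, 1.9, 83.7, 0, 0, -0.002, 40], [26, 1.9, 83.7, 0, 0, -0.002, 40], [34, 1.9, 83.7, 0, 0, -0.002, 40], [36.6, 1.9, 83.7, 0, 0, -0.002, 40], [36.6, 1.9, 83.7, 0, 0, -0.002, 40]])

```text
time: 9.05
tcp_pos: [0.5581, 0.0195, 0.0563]
ee_rot: [[-0.866, -0.5, 0.001], [-0.5, 0.866, -0.0], [-0.001, -0.0, -1.0]]
wrist_force: [0.3, 0.5, -3.2]
width: 0.0589
```

```bash
python3 mv.py .519,-.0028,.0558,210; python3 v.py 4 325 245 310 255 22
```

```text
t 9.05 tcp [0.5581 0.0195 0.0563] psi -149.99 tilt 0.04 w 0.0589 F [ 0.3  0.5 -3.2] j [  -9.4   25.6   99.     0.    55.3 -129.5]
.519,-.0028,.0558,210 -> [45.   0.2  0.5] rz 0.0002
```

View pics/v4.png

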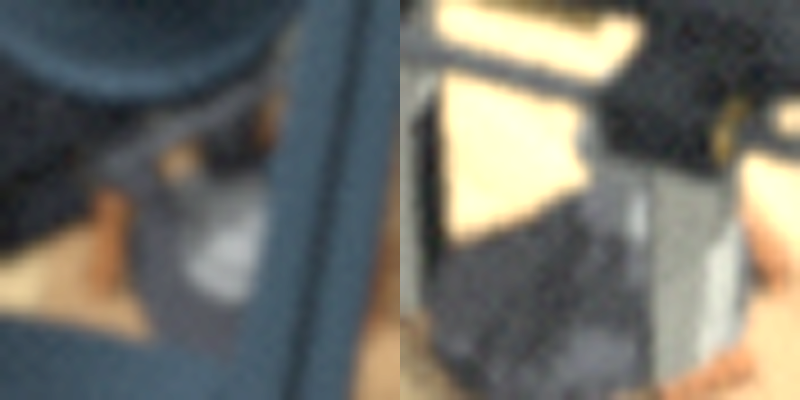

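```bash
python3 - <<'E'
from ov import *
i=cv2.imread('pics/scene4.png')
o=over('scene',i,.5581,.0195,.0424,210,(312,255),25,16)
P=lambda X:((proj('scene',X)+.5)*16-.5-np.array([(312-25)*16,(255-25)*16])).astype(int)
x,y=.519,-.0028
v=np.array([.64,-.46])/np.hypot(.64,.46)*.003
for s in(1,-1):
    q=P([(x+s*v[0]*-1,y-s*v[1],.032),(x-s*v[0],y-s*v[1],.064)]); cv2.line(o,tuple(map(int,q[0])),tuple(map(int,q[1])),(255,0,0),1)
a=np.linspace(0,6.3,50)
cv2.polylines(o,[P(np.c_[x+.015*np.cos(a),y+.015*np.sin(a),0*a+.064]).astype(np.int32)],True,(255,0,255),1)
cv2.imwrite('pics/ov4.png',cv2.resize(o,(600,600)))
E
```

```text
(no output)
```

View pics/ov4.png

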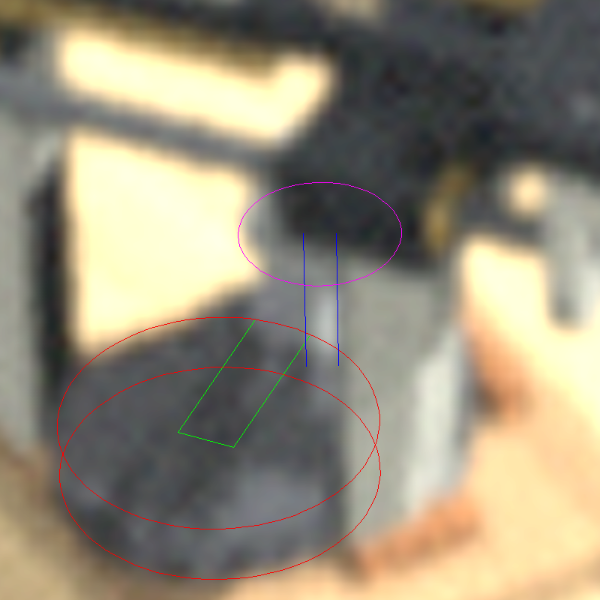

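The stem shows at (325,315) in the overlay, within 1 mm of the model, so I'll insert.

Emit:
jog_arm(deltas=[[6, 0.2, 0, 0, 0, 0, 40], [12, 0.2, 0, 0, 0, 0, 40], [18, 0.2, 0, 0, 0, 0, 40], [23, 0.2, 0, 0, 0, 0, 40], [28, 0.2, 0, 0, 0, 0, 40], [28, 0.2, 0, 0, 0, 0, 40]])

```text
time: 9.9
tcp_pos: [0.5331, 0.0058, 0.0559]
ee_rot: [[-0.866, -0.5, -0.001], [-0.5, 0.866, 0.0], [0.001, 0.0, -1.0]]
wrist_force: [-0.2, 0.5, -2.3]
width: 0.0591
```

```bash
python3 mv.py .519,-.0028,.0558,210; python3 v.py 5 325 245 310 255 25
```

```text
t 9.9 tcp [0.5331 0.0058 0.0559] psi -149.99 tilt 0.04 w 0.0591 F [-0.2  0.5 -2.3] j [ -11.4   23.5  102.6    0.    53.9 -131.4]
.519,-.0028,.0558,210 -> [16.5 -0.4  0.1] rz 0.0002
```

View pics/v5.png

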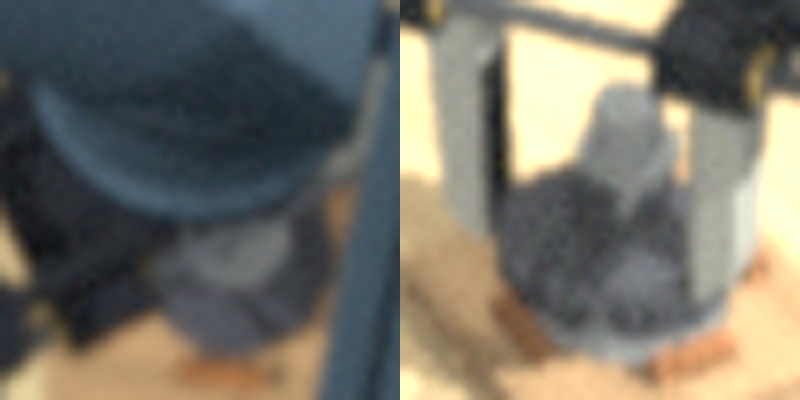

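No contact force so far, and the stem enters the slot at (625,205). I'll go on to the centre and lower almost to the seat.

Emit:
jog_arm(deltas=[[5, -0.4, 0, 0, 0, 0, 40], [10, -0.4, 0, 0, 0, 0, 40], [14, -0.4, 0, 0, 0, 0, 40], [16.5, -0.4, 0, 0, 0, 0, 40], [16.5, -0.4, 0, 0, 0, 0, 40], [16.5, -0.4, 4, 0, 0, 0, 40], [16.5, -0.4, 7.5, 0, 0, 0, 40], [16.5, -0.4, 7.5, 0, 0, 0, 40]])

```text
time: 11.0
tcp_pos: [0.5193, -0.0026, 0.0479]
ee_rot: [[-0.866, -0.501, -0.001], [-0.501, 0.866, 0.0], [0.001, 0.001, -1.0]]
wrist_force: [-0.9, 0.8, -3.0]
width: 0.0586
```

```bash
python3 mv.py .519,-.0028,.0458,210; python3 v.py 6 325 245 310 255 25
```

```text
t 11.0 tcp [ 0.5193 -0.0026  0.0479] psi -149.96 tilt 0.06 w 0.0586 F [-0.9  0.8 -3. ] j [ -12.6   23.   105.     0.    52.1 -132.6]
.519,-.0028,.0458,210 -> [ 0.3 -0.1  2.1] rz 0.0007
```

View pics/v6.png

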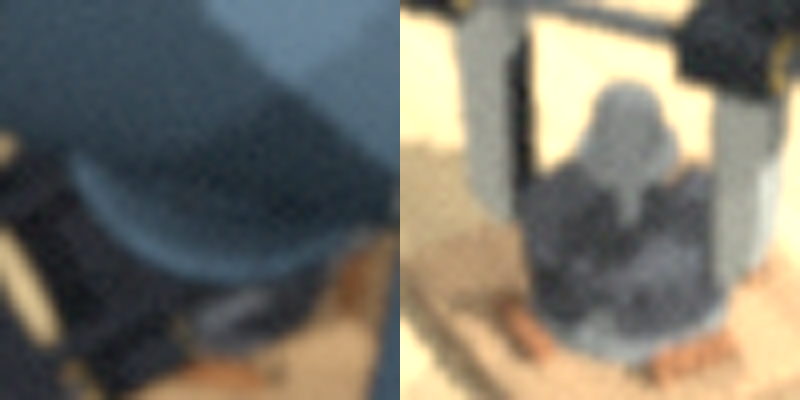

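Emit:
jog_arm(deltas=[[0.3, 0, 1.2, 0, 0, 0, 40], [0.3, 0, 2.1, 0, 0, 0, 40], [0.3, 0, 2.1, 0, 0, 0, 40], [0.3, 0, 2.1, 0, 0, 0, 85], [0.3, 0, 2.1, 0, 0, 0, 85], [0.3, 0, 2.1, 0, 0, 0, 85], [0.3, 0, 2.1, 0, 0, 0, 85]])

```text
time: 11.98
tcp_pos: [0.5195, -0.0029, 0.0465]
ee_rot: [[-0.866, -0.501, 0.0], [-0.501, 0.866, -0.0], [-0.0, -0.0, -1.0]]
wrist_force: [-0.5, 0.1, -0.5]
width: 0.0791
```

```bash
python3 mv.py .519,-.0028,.15,210; python3 v.py 7 325 245 310 255 25
```

```text
t 11.975 tcp [ 0.5195 -0.0029  0.0465] psi -149.96 tilt 0.02 w 0.0791 F [-0.5  0.1 -0.5] j [ -12.6   23.1  105.1   -0.    51.8 -132.7]
.519,-.0028,.15,210 -> [   0.3    0.3 -103.5] rz 0.0006
```

View pics/v7.png

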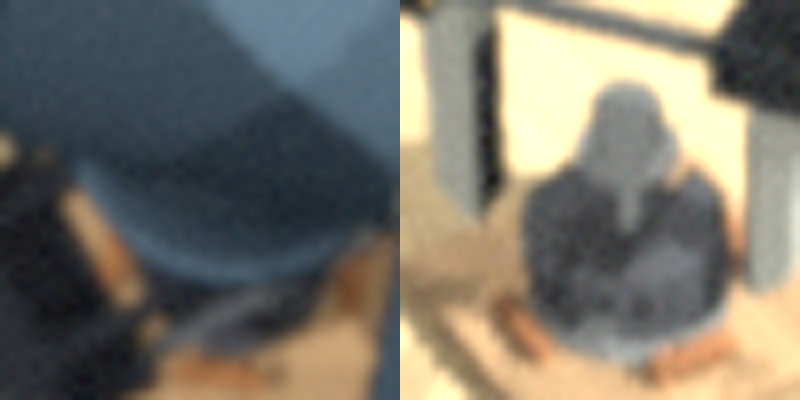

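Emit:
jog_arm(deltas=[[0, 0, -20, 0, 0, 0, 85], [0, 0, -60, 0, 0, 0.1, 85], [0, 0, -103, 0, 0, 0.2, 85], [0, 0, -103, 0, 0, 0.384, 70], [0, 0, -103, 0, 0, 0.384, 70], [0, 0, -103, 0, 0, 0.384, 70]])

```text
time: 12.82
tcp_pos: [0.5188, -0.0028, 0.1487]
ee_rot: [[-0.99, -0.143, -0.001], [-0.143, 0.99, 0.0], [0.001, 0.001, -1.0]]
wrist_force: [0.6, -0.1, -0.1]
width: 0.0653
```

```bash
python3 mv.py .519,-.0028,.081,188; python3 v.py 8 325 245 310 255 25; cat > k2.py <<'E'
from g import *
import sys
i=cv2.imread(sys.argv[1]).astype(int); n='scene'
ph=[(.015,.064,.068),(.01,.068,.084),(.003,.044,.064)]; pd=[(.029,.012,.044)]
g=chroma(i); ctr=np.round(proj(n,[(.519,-.003,.045)])[0]).astype(int);w=24
sl=(slice(ctr[1]-w,ctr[1]+w),slice(ctr[0]-w,ctr[0]+w))
def f(p):
    s=np.maximum(sil(n,p[:2],pd),sil(n,p[2:],ph))[sl].ravel(); return np.corrcoef(s,g[sl].ravel())[0,1]
p0=np.array([.519,-.003]*2); r=minimize(f,p0,method='Nelder-Mead',options=dict(initial_simplex=p0+np.vstack([np.zeros(4),.005*np.eye(4)]),xatol=2e-4,fatol=1e-6,maxiter=300))
print('disc',r.x[:2],'hanger',r.x[2:],r.fun)
E
python3 k2.py pics/scene8.png
```

```text
t 12.825 tcp [ 0.5188 -0.0028  0.1487] psi -171.77 tilt 0.08 w 0.0653 F [ 0.6 -0.1 -0.1] j [ -12.6   15.7   98.8   -0.    65.6 -110.9]
.519,-.0028,.081,188 -> [-0.3 -0.1 67.7] rz 0.0041
disc [ 0.5176 -0.0062] hanger [ 0.5205 -0.0006] -0.9219417815807706
```

View pics/v8.png

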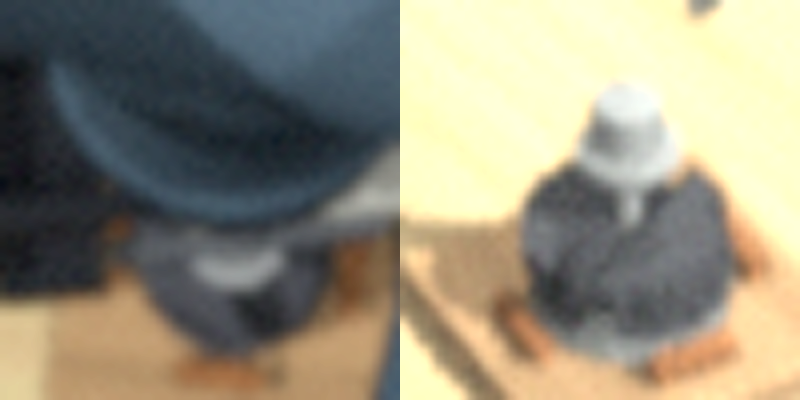

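Emit:
jog_arm(deltas=[[0, 0, 30, 0, 0, 0, 60], [0, 0, 55, 0, 0, 0, 50], [0, 0, 67.5, 0, 0, 0, 45], [0, 0, 67.5, 0, 0, 0, 45], [0, 0, 67.5, 0, 0, 0, 5], [0, 0, 67.5, 0, 0, 0, 5], [0, 0, 67.5, 0, 0, 0, 5], [0, 0, 67.5, 0, 0, 0, 5], [0, 0, 67.5, 0, 0, 0, 5], [0, 0, 67.5, 0, 0, 0, 5]])

```text
time: 14.18
tcp_pos: [0.5199, -0.0031, 0.0826]
ee_rot: [[-0.99, -0.14, 0.001], [-0.14, 0.99, -0.0], [-0.001, -0.001, -1.0]]
wrist_force: [-0.1, -1.0, 5.5]
width: 0.0192
```

```bash
python3 mv.py .45,.1,.166,188
```

```text
t 14.175 tcp [ 0.5199 -0.0031  0.0826] psi -171.96 tilt 0.09 w 0.0192 F [-0.1 -1.   5.5] j [ -12.6   20.2  103.1   -0.    56.5 -110.7]
.45,.1,.166,188 -> [ 54.7 111.8 -83.6] rz 0.0007
```

Emit:
jog_arm(deltas=[[0, 0, -3, 0, 0, 0, 5], [0, 0, -8, 0, 0, 0, 5], [0, 0, -18, 0, 0, 0, 5], [0, 0, -30, 0, 0, 0, 5], [0, 0, -50, 0, 0, 0, 5], [0, 0, -70, 0, 0, 0, 5], [0, 0, -70, 0, 0, 0, 5], [0, 0, -70, 0, 0, 0, 5]])

```text
time: 15.18
tcp_pos: [0.5189, -0.0028, 0.1515]
ee_rot: [[-0.99, -0.14, -0.001], [-0.14, 0.99, 0.0], [0.001, 0.0, -1.0]]
wrist_force: [0.1, 0.2, -6.4]
width: 0.0189
```

```bash
python3 mv.py .45,.1,.166,188;python3 v.py 9 325 235 310 230 30
```

```text
t 15.175 tcp [ 0.5189 -0.0028  0.1515] psi -171.97 tilt 0.04 w 0.0189 F [ 0.1  0.2 -6.4] j [ -12.6   15.5   98.6   -0.    65.9 -110.7]
.45,.1,.166,188 -> [ 53.9 111.4 -14.4] rz 0.0005
```

View pics/v9.png

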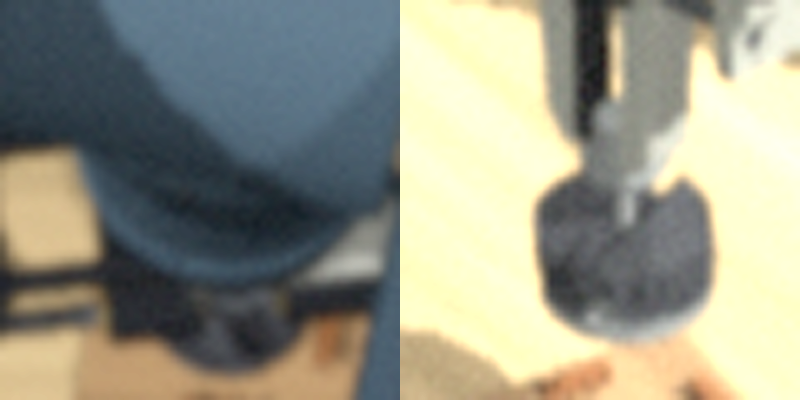

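```bash
python3 - <<'E'
from g import *
i=cv2.imread('pics/scene9.png').astype(int); n='scene'; g=chroma(i)
c=proj(n,[(.519,-.003,.1)])[0]; print(c)
M=np.zeros((480,640),bool); M[225:256,295:332]=1
def f(p):
    zb=p[2]; s=np.maximum(sil(n,p[:2],[(.029,zb,zb+.032)]),sil(n,p[:2],[(.0105,zb+.056,zb+.075),(.015,zb+.052,zb+.056)])); return np.corrcoef(s[M],g[M])[0,1]
for zb in np.arange(.072,.092,.002): print(round(zb,3), round(f((.5195,-.0028,zb)),4))
E
python3 mv.py .44,.10,.1686,188 .431,.2183,.1686,188
```

```text
[312.8736 236.0994]
0.072 -0.7567
0.074 -0.8067
0.076 -0.843
0.078 -0.8747
0.08 -0.8953
0.082 -0.9035
0.084 -0.8983
0.086 -0.8825
0.088 -0.8607
0.09 -0.831
0.092 -0.8007
t 15.275 tcp [ 0.5186 -0.0027  0.151 ] psi -171.97 tilt 0.11 w 0.0192 F [-0.8 -0.2 -6.9] j [ -12.6   15.6   98.6    0.    65.9 -110.7]
.44,.10,.1686,188 -> [ 63.5 112.7 -17.4] rz 0.0005
.431,.2183,.1686,188 -> [ 55.9 231.1 -17.4] rz 0.0005
```

Emit:
jog_arm(deltas=[[6, 6, -17.4, 0, 0, 0, 5], [18, 20, -17.4, 0, 0, 0, 5], [32, 42, -17.4, 0, 0, 0, 5], [46, 66, -17.4, 0, 0, 0, 5], [56, 90, -17.4, 0, 0, 0, 5], [60, 114, -17.4, 0, 0, 0, 5], [60, 138, -17.4, 0, 0, 0, 5], [58, 162, -17.4, 0, 0, 0, 5], [57, 186, -17.4, 0, 0, 0, 5], [56, 206, -17.4, 0, 0, 0, 5], [56, 222, -17.4, 0, 0, 0, 5], [56, 231, -17.4, 0, 0, 0, 5], [56, 231, -17.4, 0, 0, 0, 5], [56, 231, -17.4, 0, 0, 0, 5]])

```text
time: 17.02
tcp_pos: [0.4315, 0.2176, 0.1692]
ee_rot: [[-0.99, -0.14, -0.0], [-0.14, 0.99, -0.0], [0.0, -0.0, -1.0]]
wrist_force: [0.1, 0.5, -6.9]
width: 0.0189
```

```bash
python3 mv.py .520,.2308,.1686,188; python3 v.py 10 230 250 400 275 40; python3 - <<'E'
from g import *
for n in I:
    i=cv2.imread(f'pics/{n}10.png'); print(n,forkfit(i.astype(int),n,(.52,.2308,.14,.009)))
E
```

```text
t 17.025 tcp [0.4315 0.2176 0.1692] psi -171.98 tilt 0.03 w 0.0189 F [ 0.1  0.5 -6.9] j [ 13.5  11.  101.9  -0.   67.1 -84.5]
.520,.2308,.1686,188 -> [-89.4   0.7   0.5] rz 0.0003
top (array([0.5161, 0.2311, 0.1128, 0.0222]), np.float64(-0.20940847186249048))
scene (array([0.5175, 0.2309, 0.1336, 0.0166]), np.float64(-0.6023205455354776))
```

View pics/v10.png

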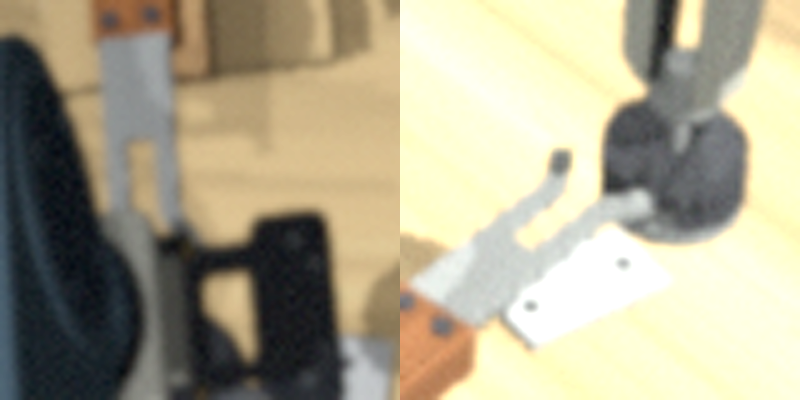

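Emit:
jog_arm(deltas=[[-6, 0.5, 0, 0, 0, 0, 5], [-16, 0.5, 0, 0, 0, 0, 5], [-27, 0.5, 0, 0, 0, 0, 5], [-38, 0.5, 0, 0, 0, 0, 5], [-48, 0.5, 0, 0, 0, 0, 5], [-56, 0.5, 0, 0, 0, 0, 5], [-60, 0.5, 0, 0, 0, 0, 5], [-60, 0.5, 0, 0, 0, 0, 5]])

```text
time: 18.12
tcp_pos: [0.491, 0.2269, 0.1692]
ee_rot: [[-0.99, -0.14, -0.0], [-0.14, 0.99, -0.0], [0.0, -0.0, -1.0]]
wrist_force: [-0.5, 0.3, -6.4]
width: 0.0188
```

```bash
python3 mv.py .520,.2308,.1686,188; python3 v.py 11 230 250 395 275 25
```

```text
t 18.125 tcp [0.491  0.2269 0.1692] psi -171.97 tilt 0.01 w 0.0188 F [-0.5  0.3 -6.4] j [ 13.   16.7  94.3  -0.   69.  -85. ]
.520,.2308,.1686,188 -> [-29.2  -0.2   0.5] rz 0.0006
```

View pics/v11.png

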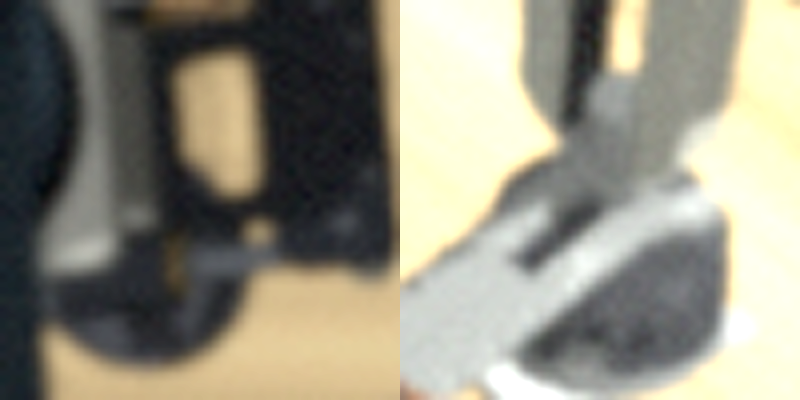

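The tines are between the disc and the collar and there's no force. Going on to the seat.

Emit:
jog_arm(deltas=[[-5, -0.2, 0, 0, 0, 0, 5], [-11, -0.2, 0, 0, 0, 0, 5], [-17, -0.2, 0, 0, 0, 0, 5], [-23, -0.2, 0, 0, 0, 0, 5], [-27, -0.2, 0, 0, 0, 0, 5], [-29.5, -0.2, 0, 0, 0, 0, 5], [-29.5, -0.2, 0, 0, 0, 0, 5]])

```text
time: 19.1
tcp_pos: [0.5203, 0.2308, 0.1692]
ee_rot: [[-0.99, -0.14, -0.0], [-0.14, 0.99, -0.0], [0.0, -0.0, -1.0]]
wrist_force: [0.3, 0.2, -5.8]
width: 0.0192
```

```bash
python3 mv.py .520,.2308,.1606,188; python3 v.py 12 230 250 390 275 25
```

```text
t 19.1 tcp [0.5203 0.2308 0.1692] psi -171.97 tilt 0.0 w 0.0192 F [ 0.3  0.2 -5.8] j [ 12.7  19.4  90.3  -0.   70.3 -85.3]
.520,.2308,.1606,188 -> [0.3 0.  8.6] rz 0.0005
```

View pics/v12.png

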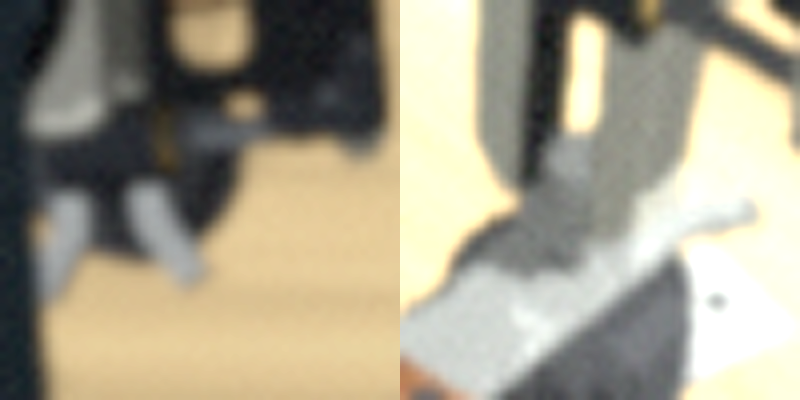

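Emit:
jog_arm(deltas=[[0, 0, 2, 0, 0, 0, 5], [0, 0, 5, 0, 0, 0, 5], [0, 0, 8, 0, 0, 0, 5], [0, 0, 10, 0, 0, 0, 5], [0, 0, 12, 0, 0, 0, 5], [0, 0, 14, 0, 0, 0, 5], [0, 0, 16, 0, 0, 0, 5], [0, 0, 18, 0, 0, 0, 5], [0, 0, 19.5, 0, 0, 0, 5], [0, 0, 20, 0, 0, 0, 5], [0, 0, 20, 0, 0, 0, 5]])

```text
time: 20.58
tcp_pos: [0.5201, 0.2309, 0.1492]
ee_rot: [[-0.99, -0.14, -0.0], [-0.14, 0.99, 0.0], [0.0, 0.0, -1.0]]
wrist_force: [-3.5, 0.1, -1.2]
width: 0.0193
```

```bash
python3 mv.py .520,.2308,.1486,188; python3 v.py 13 230 250 390 280 25
```

```text
t 20.575 tcp [0.5201 0.2309 0.1492] psi -171.97 tilt 0.01 w 0.0193 F [-3.5  0.1 -1.2] j [ 12.7  20.5  91.8   0.   67.7 -85.3]
.520,.2308,.1486,188 -> [ 0.1 -0.1  0.6] rz 0.0006
```

View pics/v13.png

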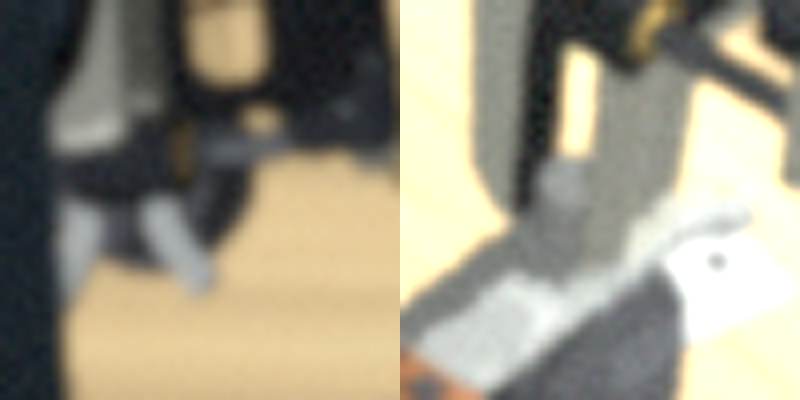

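Emit:
jog_arm(deltas=[[0, 0, 0.7, 0, 0, 0, 5], [0, 0, 0.7, 0, 0, 0, 20], [0, 0, 0.7, 0, 0, 0, 35], [0, 0, 0.7, 0, 0, 0, 50], [0, 0, 0.7, 0, 0, 0, 55], [0, 0, 0.7, 0, 0, 0, 55], [0, 0, 0.7, 0, 0, 0, 55]])

```text
time: 21.55
tcp_pos: [0.5203, 0.2309, 0.1486]
ee_rot: [[-0.99, -0.14, 0.0], [-0.14, 0.99, 0.0], [-0.0, 0.0, -1.0]]
wrist_force: [-0.3, -0.7, 0.0]
width: 0.0512
```

```bash
python3 mv.py .520,.2308,.25,188; python3 v.py 14 230 250 390 280 25
```

```text
t 21.55 tcp [0.5203 0.2309 0.1486] psi -171.97 tilt 0.02 w 0.0512 F [-0.3 -0.7  0. ] j [ 12.7  20.5  91.8  -0.   67.6 -85.3]
.520,.2308,.25,188 -> [   0.3   -0.  -101.4] rz 0.0006
```

View pics/v14.png

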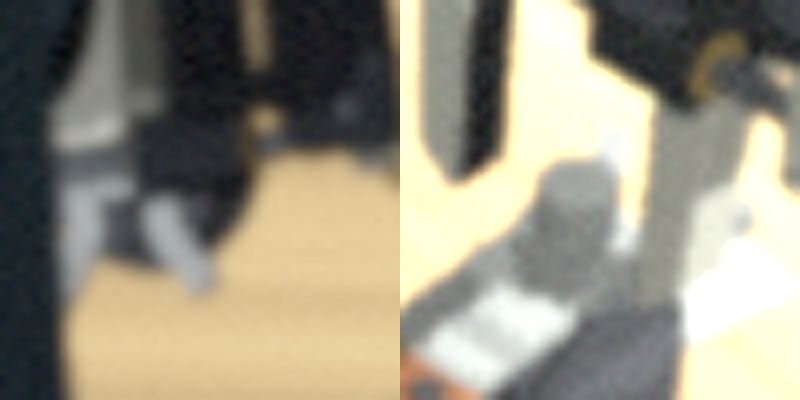

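Released and still upright. Next I'll lift straight up, back away and check.

Emit:
jog_arm(deltas=[[0, 0, -10, 0, 0, 0, 55], [0, 0, -30, 0, 0, 0, 55], [0, 0, -60, 0, 0, 0, 55], [0, 0, -101, 0, 0, 0, 55], [0, 0, -130, 0, 0, 0, 55], [40, -60, -150, 0, 0, 0, 55], [60, -120, -150, 0, 0, 0, 55], [60, -180, -150, 0, 0, 0, 55], [60, -240, -150, 0, 0, 0, 55], [60, -300, -150, 0, 0, 0, 55], [60, -300, -150, 0, 0, 0, 55]])

```text
time: 23.02
tcp_pos: [0.503, -0.0787, 0.299]
ee_rot: [[-0.991, -0.134, 0.001], [-0.134, 0.991, -0.001], [-0.0, -0.001, -1.0]]
wrist_force: [0.5, 0.6, 0.5]
width: 0.0505
```

```bash
python3 mv.py; python3 v.py 15 222 245 385 290 30; python3 - <<'E'
from g import *
ph=lambda z:[(.015,z+.052,z+.056),(.01,z+.056,z+.072)]
for n in I:
    i=cv2.imread(f'pics/{n}15.png').astype(int)
    for th in('hanger_collar','fork_seat','disc','low_disc','disc_mouth','low_disc_mouth'):
        r=spotter.spot_point(th,n)
        for x in r[:1]: print(n,th,np.round(x['pixel'],1),round(x['p'],2),onz(n,[x['pixel']],{'hanger_collar':.13,'fork_seat':.13,'disc':.098,'disc_mouth':.104,'low_disc':.086,'low_disc_mouth':.092}[th])[0].round(4))
    print(n,'expected collar px',proj(n,[(.52,.2308,.13)]), 'if up',proj(n,[(.52,.2308,.142)]))
E
```

```text
t 23.025 tcp [ 0.503  -0.0787  0.299 ] psi -172.3 tilt 0.08 w 0.0505 F [0.5 0.6 0.5] j [-2.140e+01  8.300e+00  8.650e+01 -1.000e-01  8.510e+01 -1.191e+02]
top hanger_collar [220.7 240.4] 0.47 [0.5228 0.2268 0.13  ]
top fork_seat [222.2 240.2] 0.89 [0.5232 0.2235 0.13  ]
top disc [221.9 243.8] 0.69 [0.5203 0.2311 0.098 ]
top low_disc [223.1 247.4] 0.44 [0.5141 0.2308 0.086 ]
top disc_mouth [223.5 255.2] 0.78 [0.4944 0.2249 0.104 ]
top expected collar px [[218.7615 241.649 ]] if up [[217.479  240.7537]]
scene hanger_collar [385.  282.8] 0.53 [0.5174 0.2251 0.13  ]
scene fork_seat [384.  285.8] 0.59 [0.5244 0.2301 0.13  ]
scene disc [384.4 297.7] 0.74 [0.5214 0.231  0.098 ]
scene low_disc [385.6 305.8] 0.44 [0.5255 0.2401 0.086 ]
scene disc_mouth [391.2 286.1] 0.71 [0.494  0.2194 0.104 ]
scene low_disc_mouth [380.8 310.3] 0.63 [0.5449 0.2477 0.092 ]
scene expected collar px [[386.0022 285.0245]] if up [[386.428  280.2904]]
```

View pics/v15.png

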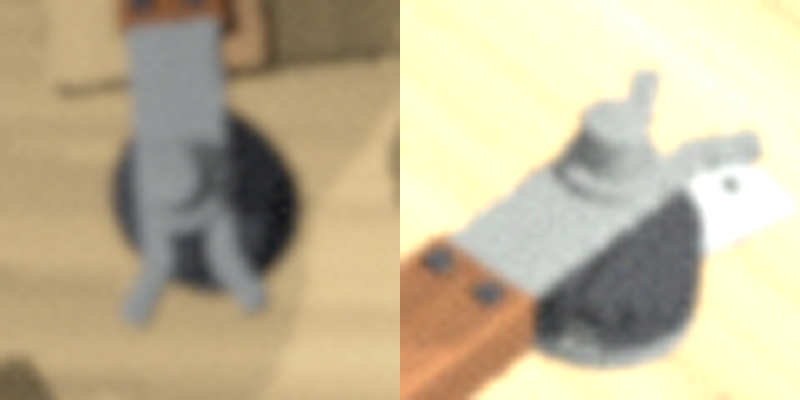

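View pics/scene15.png

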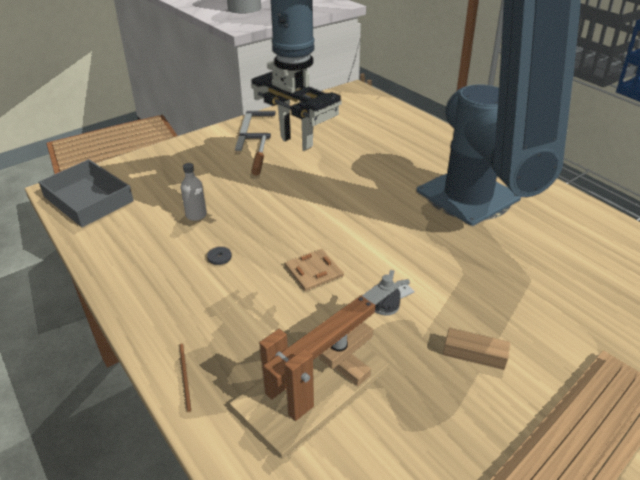

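```bash
python3 - <<'E'
from g import *
np.set_printoptions(precision=4,suppress=True)
for n,box in(('top',None),('scene',None)):
    p,d=grab(n); 
    u=np.array([np.cos(.14),np.sin(.14)])
    for s in (.025,.04):
        q=np.r_[np.array([.52,.2308])+u*s,.13]; c=proj(n,[q])[0].round().astype(int)
        m=np.zeros((480,640),bool); m[c[1]-1:c[1]+2,c[0]-1:c[0]+2]=1; X=pts(n,m,d); print(n,s,X.mean(0),np.median(X[:,2]))
    # head top
    c=proj(n,[(.52,.2308,.15)])[0].round().astype(int); m=np.zeros((480,640),bool); m[c[1]-1:c[1]+2,c[0]-1:c[0]+2]=1; print('headtop',pts(n,m,d).mean(0))
    i=p.astype(int); g=chroma(i)
    # pose fit of fork+hanger+discs, fork fixed
    z=.078; C=proj(n,[(.52,.2308,.11)])[0].round().astype(int); sl=(slice(C[1]-24,C[1]+24),slice(C[0]-24,C[0]+24))
    for z0,slope in((.13,0.),(.142,.05)):
        F=fsil(n,.52,.2308,.14,.009,slope,z0); zz=z0-.052
        def f(p): return np.corrcoef(np.maximum(F,np.maximum(sil(n,p[:2],[(.029,zz,zz+.032)]),sil(n,p[2:],[(.015,zz+.052,zz+.056),(.01,zz+.056,zz+.072)])))[sl].ravel(),g[sl].ravel())[0,1]
        p0=np.array([.52,.2308]*2); r=minimize(f,p0,method='Nelder-Mead',options=dict(initial_simplex=p0+np.vstack([np.zeros(4),.005*np.eye(4)]),xatol=2e-4,fatol=1e-6,maxiter=250)); print(n,z0,r.x,r.fun)
E
```

```text
top 0.025 [0.545  0.2336 0.1309] 0.13086311221746016
top 0.04 [0.5602 0.2365 0.1312] 0.13108368708983675
headtop [0.5203 0.2299 0.1504]
top 0.13 [0.52   0.2323 0.5169 0.2348] -0.9514054535526454
top 0.142 [0.5174 0.2297 0.5197 0.2347] -0.9154139966101148
scene 0.025 [0.5454 0.2344 0.1295] 0.1291048154729646
scene 0.04 [0.5597 0.2367 0.1294] 0.12947960166257555
headtop [0.5192 0.2308 0.1498]
scene 0.13 [0.5117 0.2315 0.5231 0.2342] -0.8217504370509021
scene 0.142 [0.5178 0.2391 0.5274 0.2399] -0.6854712468385847
```

The lever is level at about 130 mm, the head top is at about 150 mm and the hanger is upright on the seat, so I'm handing in.

```bash
python3 -c "
from plant import manip,get_obs
print(manip.finish_job(),get_obs()['time'])"
```

```text
the job is handed in; nothing more can be done
the job is handed in; nothing more can be done
```

I slid the loose disc onto the stem, hung the loaded hanger in the press fork, let go and handed the job in at about 23 s of the 54 s allowed. `finish_job` gives no verdict, so the result rests on my own checks.

**Disc:** it was lowered flat onto the lower disc while the hanger stood on its board, then released. I put its slot at about 210° and measured the lower slot at about 33–41°, so they are roughly 10° off exactly opposite, well inside the 50° allowed.

**Hanger:** I lifted it by the head (about 6.4 N, which fits the hanger plus both discs). I then moved it in along the slot to the fork's seat, lowered it until the lever carried the weight, and backed the arm away.

**Last checks:**
- **Lever height:** depth readings on the fork plate gave 129–131 mm, so the lever is down.
- **Position:** the head top read about 150 mm, within 1 mm sideways of the seat.
- **Upright and steady:** the pictures show the hanger hanging upright with both discs on it, and the wrist force was near zero.
- **Bystanders:** the last full scene picture shows them apparently in place. I did not measure them again.

**Checks that disagreed:**
- The point detector put collar, discs and slots mostly 2–7 mm from my expected positions (the lower disc about 11 mm off in the scene view). A silhouette fit in the scene camera put the discs about 8 mm off in x.
- Tines partly hide those parts in both views, so I relied on the depth readings and the top-view fit (about 1.5 mm off for the discs, 5 mm for the head).

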